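# Flag the loaded specimen stands

## Task

Mark the two flag stands that hold a specimen jar as loaded: with a fingertip, gently press down the short tail behind the flag's pivot to raise the flag, then push the flag right over its pivot until it lies flat on the jar's side with the ringed face up. Do not grip or lift anything; leave the flag of the empty stand as it is, and the jars and everything else where they stand.

Things in the scene. Friction and masses are not known exactly. Their poses are not given: they have to be found in the camera images.
- stand_a: grey flip-flag stand, holds the large jar, fixed to the bench; all three are alike. Base plate 194 x 84 x 6 mm, x = -48 to +146 mm. Origin on the bench below the middle of the flag's pivot; x axis level from the pivot to the jar cup, y along the pivot, z up. Pivot axle 50 mm above the bench between two cheeks (inner faces at y = -31 and +31 mm, 56 mm high).
- stand_b: the same stand, holding the small jar. Jar cup (all stands): shallow round rim, inner radius 31 mm, rim 13 mm above the bench, centre at x = +106 mm. Rest pins 48 mm high at x = -44 and +44, y = -21 and +21 mm.
- stand_c: the same stand, with an empty jar cup
- flag_a (a joint): hinge of stand_a's white flag, rad: 0 = level on the side away from the jar cup, plain face up (starts at 0 to 0.12); pi/2 = upright; pi = level on the jar's side, face with dark raised ring up; stops at both ends. Flag 52 mm wide, 4 mm thick, free edge 55 mm from the pivot. Stiff hinge (0.015 N m; 1 to 2 N at the tail): the flag stays at whatever angle it is left.
- flag_b (a joint): the same for stand_b. The tail (all flags) is a tab 24 mm wide, 40 mm long, rigid with the flag, on the other side of the pivot: at 0 it points toward the jar cup and 35 degrees up. Pressing it down to about the pivot's height or a little below raises the flag to 40 to 60 degrees; it is then pushed over from the side away from the jar and pressed flat.
- flag_c (a joint): the same for the empty stand_c; this flag stays as it is
- flag_a_tail (a point): middle of the tip of the tail of the flag on stand_a, 37 mm from the pivot axis (71 mm above the bench when the flag is at 0)
- flag_b_tail (a point): the same point on stand_b's flag
- flag_c_tail (a point): the same point on stand_c's flag
- large_jar: white specimen jar with white lid, 56 mm across, 72 mm tall, loose in the cup of stand_a (its top 78 mm above the bench); origin at the centre of its underside
- small_jar: white specimen jar with blue lid, 47 mm across, 60 mm tall, loose in the cup of stand_b; origin at the centre of its underside
- base_mould: small metal mould, 30 x 39 x 12 mm, loose on the bench between two stands, bystander; origin at its underside's centre
- cassette: flat green tissue cassette, 28 x 41 x 6 mm, loose on the bench between two stands, bystander; origin at its underside's centre
- wax_puck: flat red wax disc, 61 x 68 x 18 mm, loose on the bench right of the stands, bystander; origin at its underside's centre

How it is judged:
By the outcome, as a careful person would: the job done as asked, in the order asked, and still so for the second after the job is handed in, with the robot touching nothing.
It also fails if it takes over 54 s, if anything falls off the work surface, if the arm or the gripper's body presses on something with over 40 N, if the wrist force passes 120 N, or if a joint passes its speed limit or range.

## Robot

A 7-joint arm with a two-finger parallel gripper is mounted at the origin on the work surface; the furniture and walls round the work are solid. World frame = base frame: x ahead of the robot, y to its left, z up, the work surface at z = 0. Lengths are in m, angles in rad, forces in N, time in s.
With the tool pointing down it reaches from about 0.4 to 0.9 m from the base axis. Payload 5.5 kg.
Tool frame: the origin (TCP) lies at the very end of the fingers, on their centre line; the grasp point (between the pads) lies bot.grasp_offset behind it (bot.grasp_offset is the distance from the TCP to the grasp point, in m); z points along the fingers, y is the line along which they close (so a half turn about z gives the same grasp; the last joint's range is limited). The gripper opens to 85 mm and grips with 20 to 120 N. Pads are 22 mm wide; open, the fingers measure 114 mm over their backs; the gripper's body (76 mm by 85 mm) begins 54 mm behind the grasp point. The pads swing forward as they close: fully open they stand 13 mm farther back than shut.
Start: joints at [-0.855, 0.501, -0.427, 1.55, 0.221, 1.138, -0.21], TCP at [0.284, 0.585, 0.231] pointing down, gripper open.
Joint ranges: [-2.88, 2.88], [-0.31, 2.03], [-1.54, 1.56], [0.2, 2.42], [-1.41, 4.55], [0.19, 2.02], [-2.57, 2.57]. Speed limits (rad/s): [2.57, 2.57, 3.14, 3.14, 3.14, 3.14, 3.14].

## Interface

Orientations are given as a unit quaternion [w, x, y, z].
In Python, from workcell import bot gives the robot as it stands.
- The arm moves only by the tool play_rows, never from a script. Its argument "plan" is a list of rows, each a list of 5 numbers: the opening, from 0 (shut) to 1 (fully open), then the shift along the tool's x, y, z in cm, then the turn about the tool's z in rad. In form: [[fingers, x, y, z, roll], ...]. A call has 1 to 8 rows; each row is the pose to reach, as a shift and turn from the pose commanded when the call began, along the tool's axes at that moment; what a row does not reach only later rows make up. A row lasts 1/10 s, in which the tool goes at most 50 mm and 8.59 degrees, less where a joint would pass 70% of its speed; a pose out of reach is approached as far as the arm can. A call with a gripper value outside its range is refused whole. The fingers move at their own pace and stop on an object; "squeeze" is the grip in N (left out, the last holds). Time passes only in rows, so rows that repeat a pose let the fingers close. It gives the time, the measured TCP pose, the force, the opening and the grip force at its end, in the units of the state.
- bot.observe(): the state, without advancing time (a new reading comes with each control period).
- bot.grab_frame(name): name is "side" or "top" or "wrist"; returns a dict with "frame" (480x640x3 uint8, red, green, blue), "mtx" (3x3 intrinsics, pixels), "R" (3x3) and "t" (3): a world point X has camera coordinates R X + t. Camera axes: x right, y down, z forward; pixel columns grow to the right and rows downward; lengths in m; the calibration is good to about 2 mm. A picture is of the moment at which its call begins. There is no depth.
- bot.sign_off(): hands the job in; it is judged then, once.
The state is a dict: "time": time; "joint_positions": joint angles; "qvel": joint speeds; "tau": joint torques, N m; "tcp_pos": TCP position; "tool_rot": TCP orientation; "contact_force": force on the tool from outside, world axes, zero at the start; "ft_torque": the same for the moment, N m; "finger_gap": opening from 0.0 (shut) to 1.0 (fully open); "gripper_force": force on a finger pad.
Only numpy, scipy, OpenCV 4.12 (cv2) and the standard library are available. Lean on these libraries where they do the work, as an engineer would, in place of code of your own. Each camera call takes 0.05 s, during which the arm holds its last target. There are 200 camera calls.

## Working session

There is one attempt and no reset: what is moved stays moved. The work goes in short steps, Python scripts to look and compute and a tool call to move; the robot and the scene stay as the last step left them, time stands still between calls to the robot, and variables do not carry over. Pictures are saved under pics/ and viewed, at most 10 in all, crops included, and the job is handed in when it is done.

Besides the shell and the picture viewer there is one more tool, called after "Request:" as name(argument=value, ...) on one line, values as JSON. play_rows: Moves the arm, as the interface text tells. Its arguments: {"type":"object","properties":{"plan":{"type":"array","items":{"type":"array","items":{"type":"number"}}},"squeeze":{"type":"number"}},"required":["plan"]}

```bash
mkdir -p pics && python3 - <<'E'
from workcell import bot
import cv2,numpy as np,pickle
s=bot.observe()
print({k:np.round(v,3) for k,v in s.items()},bot.grasp_offset)
for n in("top","side"):
    f=bot.grab_frame(n);pickle.dump(f,open(n+".pkl","wb"))
    cv2.imwrite(f"pics/{n}0.png",f["frame"][:,:,::-1]);print(n,f["mtx"],f["R"],f["t"],-f["R"].T@f["t"])
E
```

```text
{'time': np.float64(0.0), 'joint_positions': array([-0.855,  0.502, -0.427,  1.551,  0.221,  1.138, -0.21 ]), 'qvel': array([ 0.   , -0.001,  0.   ,  0.   ,  0.002,  0.001, -0.002]), 'tau': array([ 0.0000e+00, -5.6954e+01, -5.8160e+00, -2.8093e+01,  1.1000e-02,
        1.2000e-02,  0.0000e+00]), 'tcp_pos': array([0.284, 0.584, 0.23 ]), 'tool_rot': array([-0.   ,  0.224,  0.974, -0.001]), 'contact_force': array([ 0.02 , -0.595, -0.607]), 'ft_torque': array([ 0.008, -0.006,  0.007]), 'gripper_force': np.float64(0.0), 'finger_gap': np.float64(0.999)} 0.0187
top [[465.15086629   0.         322.33391657]
 [  0.         465.15086629 242.43332466]
 [  0.           0.           1.        ]] [[ 0.00169161 -0.99915817  0.040989  ]
 [-0.99099292 -0.00716356 -0.13372253]
 [ 0.13390359 -0.0403936  -0.99017079]] [-0.06607911  0.56143026  0.84139399] [ 0.44381952 -0.02801471  0.91090814]
side [[444.43644652   0.         328.10170609]
 [  0.         444.43644652 246.25338183]
 [  0.           0.           1.        ]] [[-0.97312966 -0.23025023  0.00186898]
 [-0.15772558  0.66065398 -0.7339339 ]
 [ 0.1677537  -0.71450763 -0.67921833]] [0.53765071 0.1524636  0.78043649] [0.41633016 0.58069634 0.64098011]
```

View pics/top0.png

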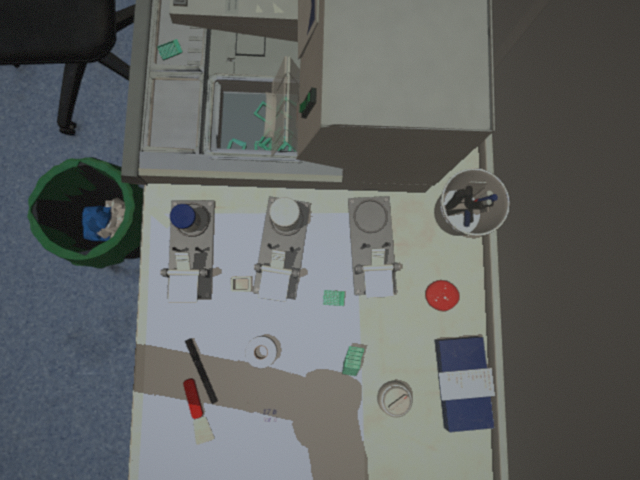

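View pics/side0.png

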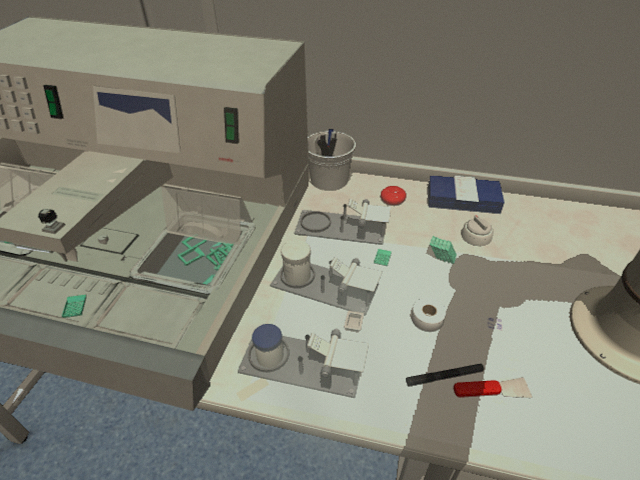

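The top view shows stand_b on the left (blue lid at 183,215), stand_a in the middle (white lid at 284,213), and empty stand_c on the right (371,215). The flags point toward the robot, at rows 270-298. The machine front is behind the cups at about row 185. I'll zoom in for the measurements.

```bash
cat > h.py <<'E'
import numpy as np,cv2,pickle
def ray(f,uv,z):
    uv=np.atleast_2d(uv).astype(float)
    d=np.c_[uv,np.ones(len(uv))]@np.linalg.inv(f["mtx"]).T@f["R"]
    c=-f["R"].T@f["t"]
    return c+d*((z-c[2])/d[:,2])[:,None]
def proj(f,X):
    p=(np.atleast_2d(X)@f["R"].T+f["t"])@f["mtx"].T
    return p[:,:2]/p[:,2:]
E
python3 - <<'E'
from h import *
f=pickle.load(open("top.pkl","rb"));g=pickle.load(open("side.pkl","rb"))
im=f["frame"][:,:,::-1]
cv2.imwrite("pics/topc.png",cv2.resize(im[190:310,155:415],None,fx=3,fy=3,interpolation=cv2.INTER_CUBIC))
cv2.imwrite("pics/sidec.png",cv2.resize(g["frame"][190:400,230:410,::-1],None,fx=2.8,fy=2.8,interpolation=cv2.INTER_CUBIC))
E
```

```text
(no output)
```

View pics/topc.png

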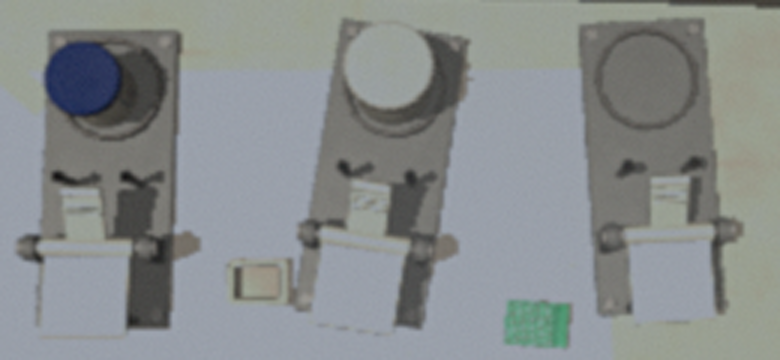

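View pics/sidec.png

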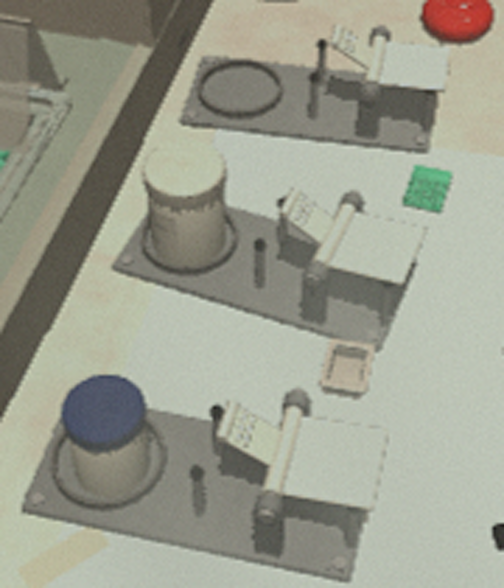

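The crops show all three flags lying toward the robot with their tails rising toward the jars. In the top crop the pivots are b (27..148,247) and a (310,231)..(424,245), and the tail tips are b (80,188) and a (371,182).

```bash
python3 - <<'E'
from h import *
np.set_printoptions(precision=4,suppress=True)
f=pickle.load(open("top.pkl","rb"));g=pickle.load(open("side.pkl","rb"))
T=lambda p:np.array(p)/3+[155,190]-1/3
S=lambda p:np.array(p)/2.8+[230,190]-.3
plates={'b':[(50,31),(181,31),(169,327)],'a':[(343,19),(468,39),(424,328),(297,308)]}
piv={'b':[(27,247),(148,247)],'a':[(310,231),(424,245)]}
tail={'b':[(62,188),(99,188)],'a':[(352,180),(390,184)]}
free={'b':[(37,335),(126,336)],'a':[(312,325),(396,333)]}
spiv={'b':[(296,400),(268,505)],'a':[(352,202),(315,265)]}
lid={'b':(83,79,.066),'a':(389,66,.078)}
slid={'b':(104,408,.066),'a':(186,170,.078)}
splate={'b':[(62,402),(24,508),(352,577)],'a':[(117,267),(383,345)]}
for k in 'ba':
    print(k,'plate',ray(f,T(plates[k]),.006)[:,:2].tolist())
    print(' splate',ray(g,S(splate[k]),.006)[:,:2].tolist())
    for n,p,z in(('piv',piv,.05),('tail',tail,.071),('free',free,.052)):
        r=ray(f,T(p[k]),z)[:,:2];print(' ',n,r.tolist(),r.mean(0))
    r=ray(g,S(spiv[k]),.05)[:,:2];print('  spiv',r.tolist(),r.mean(0))
    print('  lid',ray(f,T(lid[k][:2]),lid[k][2]),ray(g,S(slid[k][:2]),lid[k][2]))
E
```

```text
b plate [[0.6480811762547718, 0.23180064393459388], [0.649022690672451, 0.146854671907309], [0.45601521042618404, 0.14821103688272497]]
 splate [[0.6506931345693945, 0.15982761326361472], [0.6458083013407537, 0.23493724275560235], [0.4539677581499276, 0.23345194328036112]]
  piv [[0.5036153291971002, 0.22700793814600068], [0.503951076915312, 0.15399195706149815]] [0.5038 0.1905]
  tail [[0.5375624071574858, 0.2017692149199008], [0.5377012818242702, 0.17987471253004989]] [0.5376 0.1908]
  free [[0.4504276559911641, 0.21798212407234624], [0.449935987582389, 0.16483456653037937]] [0.4502 0.1914]
  spiv [[0.5034364611053658, 0.15635869321320145], [0.5030711138929713, 0.22686051399910162]] [0.5033 0.1916]
  lid [[0.6049 0.1934 0.066 ]] [[0.6043 0.198  0.066 ]]
a plate [[0.6582957102538263, 0.04102447719752787], [0.6457018757611739, -0.04160964085699223], [0.4557448525714752, -0.014288596089887251], [0.4683037658834348, 0.06720453698097371]]
 splate [[0.6536978047828952, 0.04481568499985056], [0.4646505903190663, 0.06950135247762135]]
  piv [[0.514251668487763, 0.0556240073725667], [0.505959286137331, -0.014485705887173536]] [0.5101 0.0206]
  tail [[0.543519554310468, 0.02896349610929278], [0.5412361984064943, 0.0060426986266515145]] [0.5424 0.0175]
  free [[0.4567984156426426, 0.05306630142750139], [0.4520757462089458, 0.0020232534055321834]] [0.4544 0.0275]
  spiv [[0.5022026674369114, -0.010817156196361477], [0.514580165595531, 0.05093405198236256]] [0.5084 0.0201]
  lid [[0.6124 0.0073 0.078 ]] [[0.6102 0.0132 0.078 ]]
```

Poses: stand_b has its origin at (0.503, 0.1905) and yaw about 0. Stand_a has its origin at (0.5085, 0.020) and yaw about -0.14. Next I'll shut the fingers, align the tool and move above tail_b.

Request:
play_rows(plan=[[0,-4,-2.5,1,-0.1],[0,-8,-5,1,-0.2],[0,-12,-7.5,1,-0.3],[0,-16,-10,1,-0.4],[0,-20,-12.5,1,-0.445],[0,-24,-15,1,-0.445],[0,-28,-17.5,1,-0.445],[0,-32,-20,1,-0.445]])

```text
time: 0.9
tcp_pos: [0.4851, 0.2627, 0.2211]
tool_rot: [-0.0, 0.004, 1.0, -0.0]
contact_force: [0.9, 0.7, 1.3]
finger_gap: -0.003
gripper_force: 0.0
```

```bash
python3 - <<'E'
from workcell import bot
import numpy as np
from scipy.spatial.transform import Rotation as R
s=bot.observe();q=s["tool_rot"];M=R.from_quat([*q[1:],q[0]]).as_matrix()
print(s["time"],s["tcp_pos"],M.round(3),s["finger_gap"],s["contact_force"])
E
```

```text
0.9 [0.4851279  0.26266089 0.22106193] [[-1.     0.008 -0.   ]
 [ 0.008  1.    -0.   ]
 [ 0.    -0.    -1.   ]] -0.0032854254519919116 [0.91861823 0.73270509 1.31957999]
```

Request:
play_rows(plan=[[0,-2.2,-3.6,2,0],[0,-4.4,-7.2,5,0],[0,-4.4,-7.2,8,0],[0,-4.4,-7.2,10.5,0],[0,-4.4,-7.2,12,0],[0,-4.4,-7.2,12,0],[0,-4.4,-7.2,12,0]])

```text
time: 1.6
tcp_pos: [0.5281, 0.1931, 0.1017]
tool_rot: [0.0, 0.003, 1.0, 0.0]
contact_force: [0.1, -0.6, 0.6]
finger_gap: -0.002
gripper_force: 0.0
```

```bash
python3 - <<'E'
from workcell import bot
import cv2
a=bot.grab_frame("side")["frame"][200:420,220:420,::-1];b=bot.grab_frame("wrist")["frame"][:,:,::-1]
cv2.imwrite("pics/s1.png",cv2.hconcat([cv2.resize(a,(436,480)),cv2.resize(b,(364,480)) if 0 else cv2.copyMakeBorder(cv2.resize(b,(364,273)),0,207,0,0,0)]))
E
```

```text
(no output)
```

View pics/s1.png

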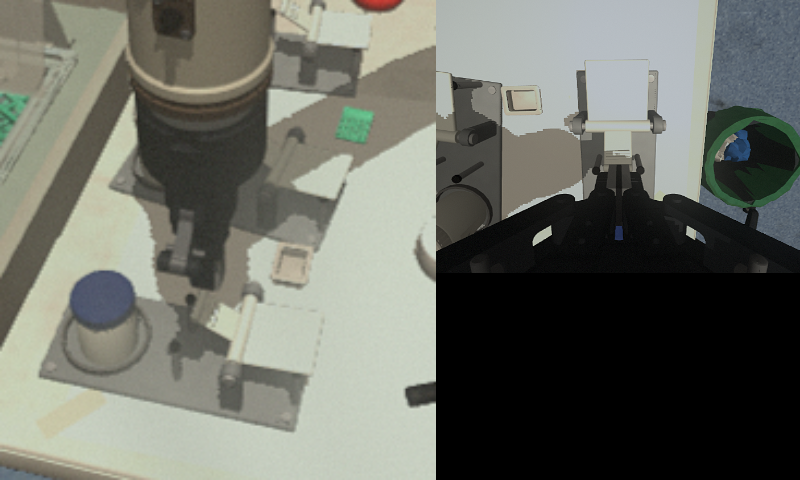

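The shut fingers stand above stand_b's tail, and in the wrist panel tip and tail line up at column 618. I'll press down slowly.

Request:
play_rows(plan=[[0,0,-0.1,1,0],[0,0,-0.2,2,0],[0,0,-0.2,2.6,0],[0,0,-0.2,3,0],[0,0,-0.2,3.4,0],[0,0,-0.2,3.8,0],[0,0,-0.2,4.2,0],[0,0,-0.2,4.2,0]])

```text
time: 2.5
tcp_pos: [0.5276, 0.1903, 0.0587]
tool_rot: [-0.0, 0.004, 1.0, -0.0]
contact_force: [-0.8, 0.1, 0.9]
finger_gap: 0.001
gripper_force: 0.0
```

Request:
play_rows(plan=[[0,0,0,0.3,0],[0,0,0,0.6,0],[0,0,0,0.9,0],[0,0,0,1.2,0],[0,0,0,1.4,0],[0,0,0,1.4,0]])

```text
time: 3.1
tcp_pos: [0.5277, 0.1903, 0.0449]
tool_rot: [-0.0, 0.004, 1.0, -0.0]
contact_force: [-0.1, -0.2, 0.2]
finger_gap: 0.001
gripper_force: 0.0
```

Request:
play_rows(plan=[[0,0,0,-1,0],[0,0,0,-3,0],[0,0,0,-6,0],[0,0,0,-9,0],[0,0,0,-9,0]])

```text
time: 3.6
tcp_pos: [0.5309, 0.1917, 0.1403]
tool_rot: [0.004, 0.004, 1.0, 0.001]
contact_force: [0.3, 0.4, 0.2]
finger_gap: -0.001
gripper_force: 0.0
```

```bash
python3 - <<'E'
from workcell import bot
import cv2
a=bot.grab_frame("side")["frame"][200:420,220:420,::-1];b=bot.grab_frame("wrist")["frame"][:,:,::-1]
cv2.imwrite("pics/s2.png",cv2.hconcat([cv2.resize(a,(436,480)),cv2.copyMakeBorder(cv2.resize(b,(364,273)),0,207,0,0,0)]))
E
```

```text
(no output)
```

View pics/s2.png

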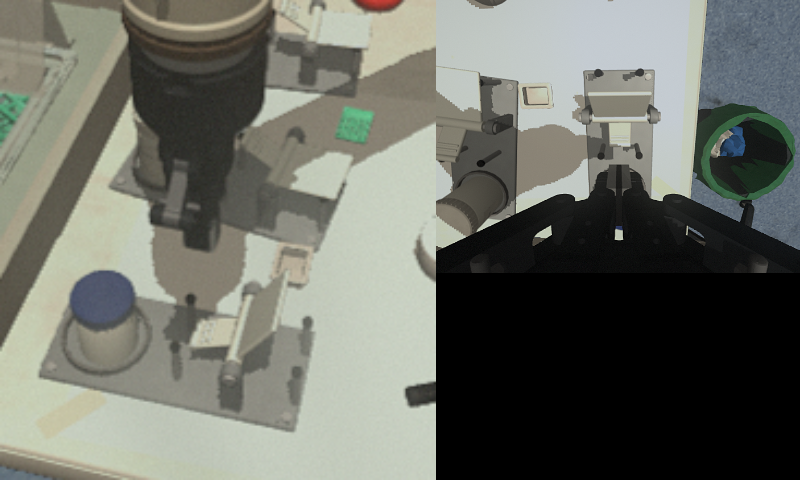

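Flag_b is now raised steeply, at about 50-60°, with the free edge near (283,275) in the left panel. I'll go over it to the robot's side and descend behind it.

Request:
play_rows(plan=[[0,3,0,-1,0],[0,6,0,-1,0],[0,9,0,-1,0],[0,9.2,0,1,0],[0,9.2,0,4,0],[0,9.2,0,6.5,0],[0,9.2,0,6.8,0],[0,9.2,0,6.8,0]])

```text
time: 4.5
tcp_pos: [0.4347, 0.1907, 0.0663]
tool_rot: [-0.002, 0.004, 1.0, -0.001]
contact_force: [-1.3, 0.5, 0.3]
finger_gap: 0.0
gripper_force: 0.0
```

Request:
play_rows(plan=[[0,-1,0,-0.4,0],[0,-2,0,-0.4,0],[0,-3,0,-0.4,0],[0,-4,0,-0.4,0],[0,-5,0,-0.4,0],[0,-6,0,-0.4,0],[0,-6.8,0,-0.4,0],[0,-7.4,0,-0.4,0]])

```text
time: 5.3
tcp_pos: [0.5107, 0.1904, 0.0711]
tool_rot: [-0.0, 0.004, 1.0, -0.0]
contact_force: [-0.7, 0.4, -0.2]
finger_gap: 0.006
gripper_force: 0.2
```

Request:
play_rows(plan=[[0,-0.6,0,0,0],[0,-1.2,0,0,0],[0,-1.8,0,0.2,0],[0,-2.2,0,0.5,0],[0,-2.5,0,0.8,0],[0,-2.7,0,1.1,0],[0,-2.8,0,1.3,0],[0,-2.8,0,1.3,0]])

```text
time: 6.1
tcp_pos: [0.5378, 0.1902, 0.0578]
tool_rot: [-0.0, 0.004, 1.0, -0.0]
contact_force: [-0.4, -0.3, 0.3]
finger_gap: -0.002
gripper_force: 0.0
```

Request:
play_rows(plan=[[0,0,0,0.2,0],[0,0,0,0.4,0],[0,0,0,0.6,0],[0,0,0,0.6,0],[0,0,0,0.6,0]])

```text
time: 6.6
tcp_pos: [0.5378, 0.1903, 0.0522]
tool_rot: [-0.0, 0.004, 1.0, -0.0]
contact_force: [-0.2, 0.6, 0.1]
finger_gap: 0.003
gripper_force: 0.0
```

Request:
play_rows(plan=[[0,0,0,0.1,0],[0,0,0,0.2,0],[0,0,0,0.2,0]])

```text
time: 6.9
tcp_pos: [0.5379, 0.1903, 0.0517]
tool_rot: [0.0, 0.004, 1.0, -0.0]
contact_force: [-3.6, -1.0, 12.6]
finger_gap: 0.0
gripper_force: 6.5
```

It's against the stop at 12.6 N. I'll lift off, move across to stand_a and turn to its yaw.

Request:
play_rows(plan=[[0,0,0,-1,0],[0,0,0,-4,0],[0,0,0,-8,0],[0,0.2,-4,-9,0.07],[0,0.4,-8,-9,0.14],[0,0.4,-12,-9,0.14],[0,0.4,-16,-9,0.14],[0,0.4,-17.4,-9,0.14]])

```text
time: 7.7
tcp_pos: [0.5324, 0.0108, 0.1405]
tool_rot: [0.0, 0.077, 0.997, -0.001]
contact_force: [-0.1, -0.6, 0.5]
finger_gap: 0.005
gripper_force: 0.0
```

Request:
play_rows(plan=[[0,0,0,1,0],[0,0,0,3,0],[0,0,0,3.5,0],[0,0,0,3.5,0]])

```text
time: 8.1
tcp_pos: [0.5316, 0.0182, 0.1041]
tool_rot: [-0.001, 0.073, 0.997, 0.0]
contact_force: [0.1, 0.4, 0.1]
finger_gap: -0.0
gripper_force: 0.0
```

```bash
python3 - <<'E'
from workcell import bot
import cv2
a=bot.grab_frame("side")["frame"][200:420,220:420,::-1];b=bot.grab_frame("wrist")["frame"][:,:,::-1]
cv2.imwrite("pics/s3.png",cv2.hconcat([cv2.resize(a,(436,480)),cv2.copyMakeBorder(cv2.resize(b,(364,273)),0,207,0,0,0)]))
E
```

```text
(no output)
```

View pics/s3.png

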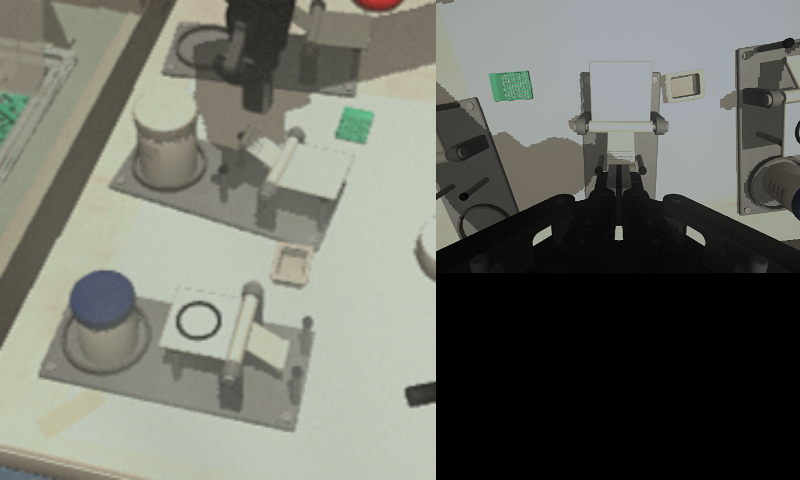

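Flag_b lies flat with its ring up at (200,320). Tool and tail_a are aligned in the wrist panel at column 620. I'll press tail_a.

Request:
play_rows(plan=[[0,-0.3,0,1.2,0],[0,-0.3,0,2.2,0],[0,-0.3,0,2.8,0],[0,-0.3,0,3.2,0],[0,-0.3,0,3.6,0],[0,-0.3,0,4.0,0],[0,-0.3,0,4.4,0],[0,-0.3,0,4.6,0]])

```text
time: 9.0
tcp_pos: [0.5354, 0.0159, 0.059]
tool_rot: [-0.0, 0.074, 0.997, -0.0]
contact_force: [0.3, 0.3, 0.8]
finger_gap: 0.003
gripper_force: 0.3
```

Request:
play_rows(plan=[[0,0,0,0.3,0],[0,0,0,0.6,0],[0,0,0,0.9,0],[0,0,0,1.2,0],[0,0,0,1.3,0],[0,0,0,1.3,0]])

```text
time: 9.6
tcp_pos: [0.5354, 0.0159, 0.046]
tool_rot: [-0.0, 0.074, 0.997, -0.0]
contact_force: [-0.7, 0.2, 0.4]
finger_gap: 0.003
gripper_force: 0.0
```

Request:
play_rows(plan=[[0,0,0,-1,0],[0,0,0,-3,0],[0,0,0,-6,0],[0,0,0,-9,0],[0,0,0,-9,0]])

```text
time: 10.1
tcp_pos: [0.5391, 0.0162, 0.1413]
tool_rot: [0.004, 0.074, 0.997, 0.0]
contact_force: [0.6, 0.5, 0.4]
finger_gap: 0.0
gripper_force: 0.0
```

```bash
python3 - <<'E'
from workcell import bot
import cv2
a=bot.grab_frame("side")["frame"][200:420,220:420,::-1];b=bot.grab_frame("wrist")["frame"][:,:,::-1]
cv2.imwrite("pics/s4.png",cv2.hconcat([cv2.resize(a,(436,480)),cv2.copyMakeBorder(cv2.resize(b,(364,273)),0,207,0,0,0)]))
E
```

```text
(no output)
```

View pics/s4.png

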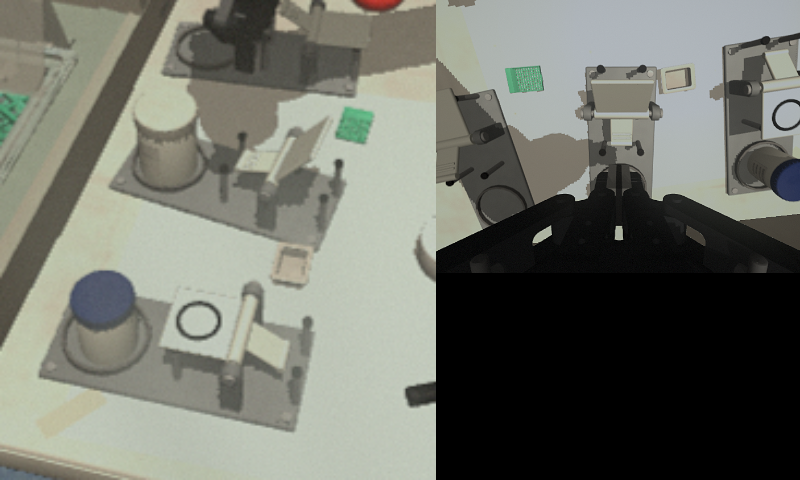

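Flag_a is raised to about 45°, with its free edge near (330,118). I'll repeat the push-over along stand_a's axis.

Request:
play_rows(plan=[[0,3,0,-1,0],[0,6,0,-1,0],[0,9,0,-1,0],[0,9.6,0,1,0],[0,9.6,0,4,0],[0,9.6,0,6,0],[0,9.6,0,6.5,0],[0,9.6,0,6.5,0]])

```text
time: 11.0
tcp_pos: [0.4393, 0.03, 0.0702]
tool_rot: [-0.002, 0.074, 0.997, -0.0]
contact_force: [0.1, -0.4, 0.0]
finger_gap: -0.001
gripper_force: 0.0
```

Request:
play_rows(plan=[[0,-1,0,0,0],[0,-2,0,0,0],[0,-3,0,0,0],[0,-4,0,0,0],[0,-5,0,0,0],[0,-6,0,0,0],[0,-7,0,0,0],[0,-7.7,0,0,0]])

```text
time: 11.8
tcp_pos: [0.5178, 0.0185, 0.0712]
tool_rot: [0.0, 0.074, 0.997, 0.0]
contact_force: [-0.7, -0.1, -0.8]
finger_gap: 0.002
gripper_force: 0.2
```

Request:
play_rows(plan=[[0,-0.6,0,0,0],[0,-1.2,0,0,0],[0,-1.8,0,0.2,0],[0,-2.2,0,0.5,0],[0,-2.5,0,0.8,0],[0,-2.7,0,1.1,0],[0,-2.7,0,1.3,0],[0,-2.7,0,1.3,0]])

```text
time: 12.6
tcp_pos: [0.5431, 0.0147, 0.0578]
tool_rot: [-0.0, 0.074, 0.997, -0.0]
contact_force: [-0.1, 0.6, 0.6]
finger_gap: -0.003
gripper_force: 0.0
```

Request:
play_rows(plan=[[0,0,0,0.2,0],[0,0,0,0.4,0],[0,0,0,0.6,0],[0,0,0,0.7,0],[0,0,0,0.75,0],[0,0,0,0.75,0]])

```text
time: 13.2
tcp_pos: [0.5437, 0.0147, 0.0518]
tool_rot: [0.0, 0.074, 0.997, -0.0]
contact_force: [-3.0, 0.3, 10.5]
finger_gap: -0.003
gripper_force: 5.0
```

Flag_a is pressed flat at 10.5 N. I'll lift clear, back off toward the robot and check.

Request:
play_rows(plan=[[0,0,0,-1,0],[0,0,0,-4,0],[0,0,0,-8,0],[0,4,0,-11,0],[0,8,0,-13,0],[0,12,0,-14,0],[0,14,0,-14,0],[0,14,0,-14,0]])

```text
time: 14.0
tcp_pos: [0.4024, 0.0354, 0.1913]
tool_rot: [-0.0, 0.073, 0.997, -0.001]
contact_force: [0.9, -0.9, 1.1]
finger_gap: 0.003
gripper_force: 0.0
```

```bash
python3 - <<'E'
from workcell import bot
import cv2
a=bot.grab_frame("side")["frame"][170:420,220:440,::-1];b=bot.grab_frame("wrist")["frame"][:,:,::-1]
cv2.imwrite("pics/s5.png",cv2.hconcat([cv2.resize(a,(422,480)),cv2.copyMakeBorder(cv2.resize(b,(376,282)),0,198,0,0,0)]))
print(bot.observe()["contact_force"])
E
```

```text
[ 0.33605242  0.22912111 -0.15930181]
```

View pics/s5.png

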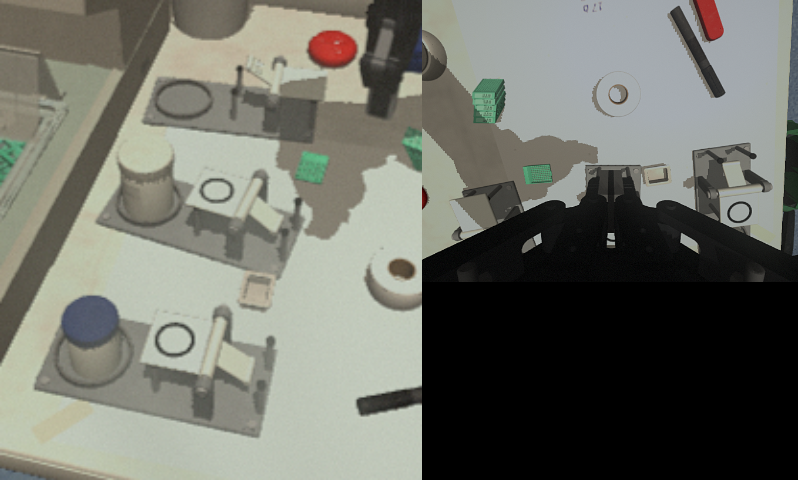

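Both loaded flags lie flat with their rings up, at (217,188) and (175,340). Flag_c, the jars and the bystanders look undisturbed, and the arm is clear.

```bash
python3 -c "
from workcell import bot
print(bot.sign_off())"
```

```text
the job is handed in; nothing more can be done
None
```

The job is handed in at about 14 s: flags a and b lie flat on the jar side with the ringed face up, and in the last picture flag_c, the jars and the loose items look undisturbed.

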